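# Flip the tackle locker open

## Task

Open the white plywood locker with fingertip pushes only: push the upright peg of its swivel latch round towards the hinged side until the latch arm is fully off the lid, then push the lid up by its overhanging lip (on the robot's left) and flip it over past upright so that it stays open by its own weight. Do not grip, lift or shove the locker or squeeze the latch, and leave the other things on the shelf where they are.

Things in the scene. Friction and masses are not known exactly. Their poses are not given: they have to be found in the camera images.
- locker: White plywood locker, loose, 3.2 to 4.6 kg, 140 (x) x 240 (y) x 120 mm high under the lid. Origin: centre of its underside. x: from its front (lip side, robot's left) to its hinge side; y: away from the robot, to the latch end; z up; turned up to 0.3 rad from that. Other things stand 25 mm or more clear of it and of the lid's swing; a flat file, 22 mm high, lies before its lip.
- lip (a point): Middle of the lower front edge of the lid. The lid is a flat white plywood panel 165 (front to hinge) x 246 x 9 mm, 0.25 kg; it overhangs the box's front wall by 25 mm over its whole width, at 120 mm above the shelf when shut, so a fingertip fits under it. Moves with the lid. About 1.5 N upwards here starts to raise it once unlatched.
- hinge (a point): Middle of the lid's hinge axis, at the top of the far wall, 120 mm above the shelf (70 mm along the locker's x from its origin). The axis runs along the locker's y; the lid turns about it with the lip 165 mm away.
- lid (a joint): Lid angle, rad: 0 shut, 1.57 upright, 1.95 fully open against its stop, leaning back beyond the hinge. It falls shut by its weight if let go short of upright, and falls to the stop if let go past upright.
- peg (a point): Middle of the upright round steel peg of the latch, 10 mm diameter; its top is 171 mm above the shelf and it rises 36 mm clear above the flat latch arm (arm top 135 mm, lid top 129 mm above the shelf). The peg stands 28 mm from the pivot near the arm's end. Moves with the latch.
- pivot (a point): Vertical pivot axis of the latch, on a bracket at the end of the locker farther from the robot, 14 mm outside the lid's side edge (locker x -30, y +137 mm), 133 mm above the shelf. The steel arm is 10 mm wide, 4 mm thick and reaches 36 mm from here; the round pivot head, 16 mm across, tops out at 137 mm.
- latch (a joint): Latch angle, rad, about the vertical pivot, anticlockwise from above: 0 arm lies across the lid's edge, pointing along the locker's -y, and holds the lid shut; 1.57 arm points along the locker's +x, clear of the lid; clear from 1.35; stop at 2.6. Stiff with friction (about 2 N at the peg): it stays where it is left.

How it is judged:
By the outcome, as a careful person would: the job done as asked, in the order asked, and still so for the second after the job is handed in, with the robot touching nothing.
It also fails if it takes over 64 s, if anything falls off the work surface, if the arm or the gripper's body presses on something with over 40 N, if the wrist force passes 120 N, or if a joint passes its speed limit or range.

## Robot

A 6-joint arm with a two-finger parallel gripper is mounted at the origin on the work surface. World frame = base frame: x ahead of the robot, y to its left, z up, the work surface at z = 0. Lengths are in m, angles in degrees, forces in N, time in s.
With the tool pointing down it reaches from about 0.4 to 0.825 m from the base axis. Payload 7 kg.
Tool frame: the origin (TCP) lies on the centre line of the jaws, within the pads' length; the fingertips stand 8 mm ahead of it and the grasp point (between the pads) lies 11 mm behind it (r.tcp_to_tips is the distance from the TCP to the fingertips, in m); z points along the fingers, y is the direction in which the jaws open and shut (so a half turn about z gives the same grasp; the last joint's range is limited). The gripper opens to 88 mm and grips with 3 to 60 N. Pads are 19 mm wide; open, the fingers measure 130 mm over their backs; the gripper's body (78 mm by 193 mm) begins 47 mm behind the grasp point.
Start: joints at [-52.133, 20.546, 0.682, 0, -70.136, -16.507], TCP at [0.246, -0.629, 0.235] pointing down, gripper open.
Joint ranges: [-176.03, 176.03], [-82.01, 121.73], [-58.28, 71.71], [-173.87, 95.51], [-174.79, -0.11], [-173.66, 173.66]. Speed limits (degrees/s): [136.94, 136.94, 172.46, 180, 180, 180].

## Interface

Orientations are given as [roll, pitch, yaw] about the fixed x, y, z axes, in that order (R = Rz(yaw) Ry(pitch) Rx(roll)).
In Python, from plant import r gives the robot as it stands.
- The arm moves only by the tool drive_tool, never from a script. Its argument "plan" is text: rows parted by semicolons, each of 4 numbers parted by spaces: the shift along the tool's x, y, z in cm, then the turn about the tool's z in rad. A call has 1 to 8 rows; each row is the pose to reach, as a shift and turn from the pose commanded when the call began, along the tool's axes at that moment; what a row does not reach only later rows make up. A row lasts 1/8 s, in which the tool goes at most 62.5 mm and 10.7 degrees, less where a joint would pass 70% of its speed; a pose out of reach is approached as far as the arm can. A call with a gripper value outside its range is refused whole. "fingers" is the closure, from -1 (fully open) to 1 (shut), set as the call begins (left out, the last holds). The fingers move at their own pace and stop on an object; "squeeze" is the grip in N (left out, the last holds). Time passes only in rows, so rows that repeat a pose let the fingers close. It gives the time, the measured TCP pose, the force and the opening at its end, in the units of the state.
- r.get_state(): the state, without advancing time (a new reading comes with each control period).
- r.capture(name): name is "scene" or "top" or "wrist"; returns a dict with "frame" (420x560x3 uint8, red, green, blue), "fovy" (degrees; the focal length in pixels is half the picture's height over the tangent of half this angle, whatever the lens; pixels are square), "cx", "cy" (the principal point, pixels), "rvec" (rotation vector, rad) and "tvec" (3), from world to camera coordinates, as OpenCV has them. Camera axes: x right, y down, z forward; pixel columns grow to the right and rows downward; lengths in m; the calibration is good to about 2 mm. A picture is of the moment at which its call begins. There is no depth.
- r.close_job(): hands the job in, once; it reports no verdict.
The state is a dict: "time_s": time; "joints": joint angles; "qd": joint speeds; "joint_torque": joint torques, N m; "tcp_pos": TCP position; "eef_rot": TCP orientation; "contact_force": force on the tool from outside, world axes, zero at the start; "moment": the same for the moment, N m; "gripper_width": finger opening in m.
Only numpy, scipy, OpenCV 4.12 (cv2) and the standard library are available. Lean on these libraries where they do the work, as an engineer would, in place of code of your own. Each camera call takes 0.05 s, during which the arm holds its last target. There are 200 camera calls.

## Working session

There is one attempt and no reset: what is moved stays moved. The work goes in short steps, Python scripts to look and compute and a tool call to move; the robot and the scene stay as the last step left them, time stands still between calls to the robot, and variables do not carry over. Pictures are saved under pics/ and viewed, about 8 in all and at most 12, crops included, and the job is handed in when it is done.

Besides the shell and the picture viewer there is one more tool, called after "Emit:" as a command line: name --argument value ..., lists and objects as JSON in quotes. drive_tool: Moves the arm, as the interface text tells. Its arguments: {"type":"object","properties":{"plan":{"type":"string"},"fingers":{"type":"number"},"squeeze":{"type":"number"}},"required":["plan"]}

```bash
mkdir -p pics; ls; cat > h.py <<'E'
import numpy as np, cv2
from plant import r
def cap(name, fn=None):
    c=r.capture(name)
    if fn: cv2.imwrite('pics/'+fn, c['frame'][:,:,::-1])
    return c
def cam(c):
    f=c['frame'].shape[0]/2/np.tan(np.radians(c['fovy'])/2)
    K=np.array([[f,0,c['cx']],[0,f,c['cy']],[0,0,1]])
    R=cv2.Rodrigues(np.array(c['rvec'],float))[0]; t=np.array(c['tvec'],float).reshape(3)
    return K,R,t
def ray(c,uv,z):
    K,R,t=cam(c); o=-R.T@t; d=R.T@np.linalg.solve(K,[uv[0],uv[1],1]); return o+d*(z-o[2])/d[2]
def proj(c,P):
    K,R,t=cam(c); p=(R@np.atleast_2d(P).T).T+t; p=p@K.T; return p[:,:2]/p[:,2:]
E
python3 - <<'E'
from h import *
a=cap('scene','s1.png');b=cap('top','t1.png')
cv2.imwrite('pics/both.png',np.hstack([cv2.resize(x['frame'],(560,420)) for x in (a,b)])[:,:,::-1])
for c in(a,b):
    K,R,t=cam(c);print(K[0,0],-R.T@t, {k:v for k,v in c.items() if k!='frame'})
s=r.get_state();print(s)
E
```

```text
pics
511.75538021829834 [1.0251649  0.12288716 0.69794025] {'fovy': 44.62181547695914, 'cx': 282.39102376994117, 'cy': 199.6940840316359, 'rvec': array([ 1.71238421,  2.0414555 , -0.65931378]), 'tvec': array([ 0.05807593, -0.42862885,  1.16879828])}
508.3308871268713 [0.4433518  0.04902969 0.8049809 ] {'fovy': 44.89267840799062, 'cx': 283.06166953304927, 'cy': 203.76597690131484, 'rvec': array([ 2.04890979, -2.14131285,  0.25851338]), 'tvec': array([0.06894251, 0.6200231 , 0.67659239])}
{'time_s': 0.1, 'joints': array([-5.21349568e+01,  2.05872657e+01,  6.39910319e-01, -1.49054522e-02,
       -7.01358491e+01, -1.65076509e+01]), 'qd': array([0.04348962, 0.01741032, 0.0259878 , 0.08274903, 0.05088073,
       0.05867114]), 'joint_torque': array([-2.97423867e-03, -5.84162807e+01,  2.93750632e+01,  7.01554433e+00,
        1.01627066e-02, -7.85682209e-05]), 'tcp_pos': array([ 0.2456464 , -0.62827443,  0.23373275]), 'eef_rot': array([ 1.79916243e+02, -1.02084629e-02, -1.58647675e+02]), 'contact_force': array([0.35827208, 0.34235647, 0.24808942]), 'moment': array([ 0.06680352, -0.00289059, -0.00110928]), 'gripper_width': 0.08730910695665689}
```

View pics/s1.png

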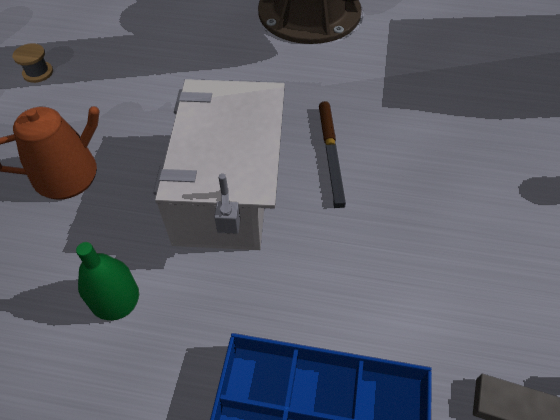

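View pics/t1.png

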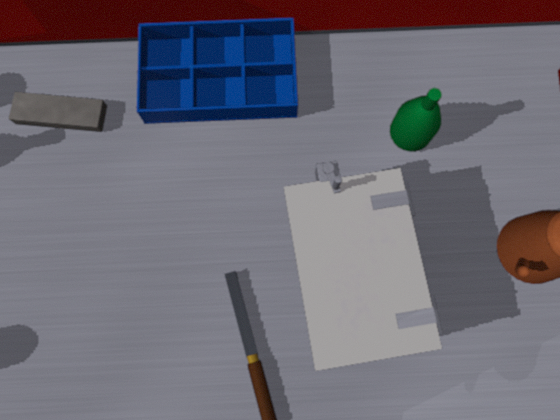

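Scene: the lid is a white panel with corners at about (188,80), (285,82), (276,203), (160,197); the latch peg is at (224,185). In the top view the lid corners are about (286,187), (401,170), (440,348), (315,369), with the latch at about (330,175). The file, bottle and pot are clear of it.

```bash
cat > pose.py <<'E'
from h import *
from scipy.optimize import minimize
b=cap('top')
g=b['frame'].astype(int)
sat=g.max(2)-g.min(2)
m=((g.min(2)>135)).astype(np.uint8)
m=cv2.morphologyEx(m,cv2.MORPH_OPEN,np.ones((3,3)))
cs,_=cv2.findContours(m,0,1); cc=max(cs,key=cv2.contourArea); 
h=cv2.convexHull(cc)
P=np.array([ray(b,p,0.129)[:2] for p in h[:,0].astype(float)],np.float32)
rc=cv2.minAreaRect(P*1000);print('area rect (mm)',rc, 'n',cv2.contourArea(cc))
print([h.tolist() for h in cv2.approxPolyDP(h,6,True)[:,0]])
for p in cv2.boxPoints(rc): print(p, proj(b,[*p/1000,.129]))
E
python3 pose.py
python3 - <<'E'
import cv2,numpy as np
a=cv2.imread('pics/t1.png')[140:220,270:370]; b=cv2.imread('pics/s1.png')[160:240,180:280]
cv2.imwrite('pics/c1.png',cv2.resize(np.hstack([a,b]),(800,320),interpolation=cv2.INTER_CUBIC))
E
```

```text
area rect (mm) ((521.7947387695312, -55.48969268798828), (246.3711700439453, 165.53216552734375), 6.91288948059082) n 21030.0
[[400, 169], [441, 348], [315, 369], [284, 187]]
[389.54294   11.848067] [[314.54589972 370.96629682]]
[ 409.4664  -152.48073] [[441.85962137 348.71093278]]
[ 654.0465  -122.82745] [[399.87793508 167.48282488]]
[634.12305   41.501343] [[282.69856648 186.25176368]]
```

View pics/c1.png

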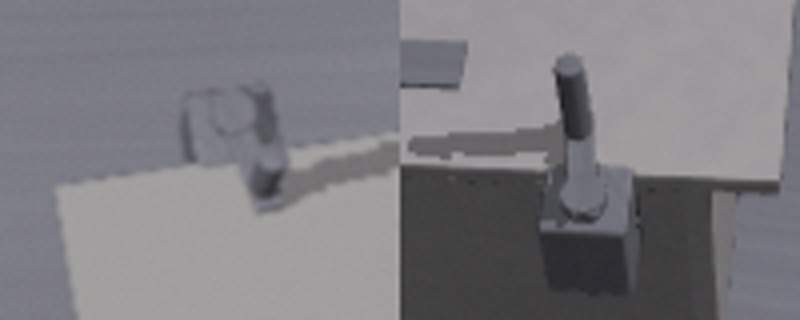

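```bash
cat >> h.py <<'E'
th=np.radians(6.91); yl=np.array([np.cos(th),np.sin(th),0]); xl=np.array([np.sin(th),-np.cos(th),0])
O=np.array([.5218,-.0555,0])+.0125*xl
def L(x,y,z): return O+x/1000*xl+y/1000*yl+np.array([0,0,z/1000])
def go(x,y,z,turn=True):
    "print shift in tool axes (cm) and turn (rad) to bring tool yaw to xl and TIPS to locker point mm"
    from scipy.spatial.transform import Rotation as Ro
    s=r.get_state(); M=Ro.from_euler('xyz',s['eef_rot'],degrees=True).as_matrix()
    d=M.T@(L(x,y,z+r.tcp_to_tips*1000)-s['tcp_pos'])*100
    yaw=np.arctan2(M[1,0],M[0,0]); dy=(np.arctan2(xl[1],xl[0])-yaw+np.pi)%(2*np.pi)-np.pi
    print('go',(x,y,z),np.round(d,2),'turn',round(-dy,3))
def where():
    s=r.get_state(); p=s['tcp_pos']-O; print('t',round(s['time_s'],2),'tips locker',np.round([p@xl*1000,p@yl*1000,(p[2]-r.tcp_to_tips)*1000],1),'F',np.round([s['contact_force']@xl,s['contact_force']@yl,s['contact_force'][2]],1),'w',round(s['gripper_width'],4),np.round(s['joints'],0))
E
python3 - <<'E'
from h import *
a=cap('scene');b=cap('top')
print('pegtop pred',proj(a,L(-30,109,171)),proj(b,L(-30,109,171)),'base',proj(a,L(-30,109,135)),'piv',proj(b,L(-30,137,137)))
def tri(p,q):
    Pa=[K@np.c_[R,t] for K,R,t in (cam(a),cam(b))]
    X=cv2.triangulatePoints(Pa[0],Pa[1],np.array(p,float),np.array(q,float))[:,0]; return X[:3]/X[3]
print('bottle top',tri([85,247],[434,95]))
print('peg top',tri([222,176],[337,190]), 'peg top lo', L(-30,109,171))
print('file',ray(b,[232,275],.022),ray(b,[265,400],.022))
go(-70,100,260); where()
E
```

```text
pegtop pred [[224.40672856 176.56814935]] [[334.01731884 179.88783956]] base [[226.843119   192.90288622]] piv [[327.81538485 167.64872891]]
bottle top [ 0.75059741 -0.17450294  0.15113213]
peg top [ 0.61783794 -0.03074897  0.15822859] peg top lo [ 0.62790284 -0.02501331  0.171     ]
file [0.52656504 0.12417071 0.022     ] [0.34417155 0.08002574 0.022     ]
go (-70, 100, 260) [-57.69  46.38  -3.36] turn -1.319
t 0.25 tips locker [ 523.1 -343.   226.1] F [ 0.2 -0.3 -0. ] w 0.0878 [-52.  21.   1.  -0. -70. -17.]
```

Emit:
drive_tool --plan "0 0 -8 0; -6 5 -8 -0.15; -12 10 -8 -0.3; -17 14 -8 -0.48; -22 18 -8 -0.66; -27 22 -8 -0.84; -32 26 -8 -1.02; -37 30 -8 -1.2" --fingers 1 --squeeze 10

```text
time_s: 1.25
tcp_pos: [0.4616, -0.2476, 0.3149]
eef_rot: [-180.0, -0.0, -89.5]
contact_force: [1.7, -0.4, 1.0]
gripper_width: 0.0133
```

```bash
python3 -c "
from h import *
where(); go(-70,105,260)"
```

```text
t 1.25 tips locker [170.9 -82.9 306.9] F [0.6 1.7 1. ] w 0.0133 [ -7.   4. -11.   0. -76.   7.]
go (-70, 105, 260) [-26.05 -15.96   4.7 ] turn -0.113
```

Emit:
drive_tool --plan "-4 -2.5 0 -0.05; -9 -5.5 0 -0.11; -14 -8.5 0 -0.113; -19 -11.5 1 -0.113; -23 -14 2 -0.113; -25.5 -15.5 3.5 -0.113; -26 -16 4.7 -0.113; -26 -16 4.7 -0.113"

```text
time_s: 2.25
tcp_pos: [0.6197, 0.0104, 0.266]
eef_rot: [179.8, -0.0, -83.4]
contact_force: [-0.4, 0.4, -0.2]
gripper_width: 0.0006
```

```bash
python3 -c "
from h import *
where(); go(-60,108,143);c=cap('wrist','w1.png')"
```

```text
t 2.25 tips locker [-66.2 105.1 258. ] F [-0.4 -0.3 -0.2] w 0.0006 [ 19.  14.  -4.  -0. -72. -12.]
go (-60, 108, 143) [ 0.61 -0.32 11.5 ] turn -0.006
```

View pics/w1.png

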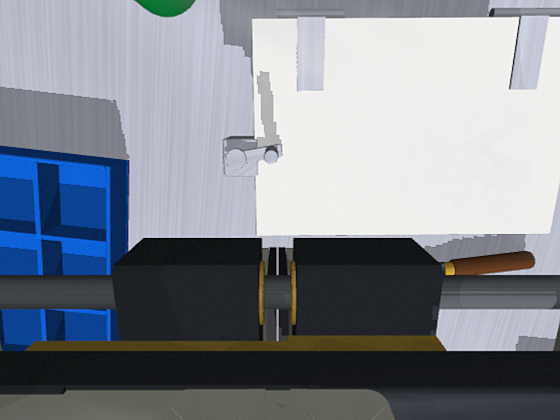

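Wrist view: the latch arm lies across the lid edge, pivot at about (236,158), peg at about (272,155). The fingers are shut and to the left of the peg, with the fingertips at about (278,255).

Emit:
drive_tool --plan "0.3 -0.2 4 0; 0.6 -0.3 8 0; 0.6 -0.3 11 0; 0.6 -0.3 11.5 0; 0.6 -0.3 11.5 0"

```text
time_s: 2.92
tcp_pos: [0.6246, 0.0046, 0.154]
eef_rot: [-179.9, -0.0, -83.4]
contact_force: [-0.1, -0.4, 0.2]
gripper_width: 0.0004
```

```bash
python3 -c "
from h import *
where(); go(-20,117,143)"
```

```text
t 2.92 tips locker [-59.8 109.3 146. ] F [ 0.4 -0.2  0.2] w 0.0004 [ 18.  19. -12.   0. -58. -12.]
go (-20, 117, 143) [ 3.97 -0.79  0.3 ] turn -0.006
```

Emit:
drive_tool --plan "0.8 0 0.1 0; 1.4 0 0.1 0; 2 0 0.1 0; 2.5 -0.1 0.1 0; 3 -0.3 0.1 0; 3.4 -0.5 0.1 0; 3.8 -0.7 0.1 0; 4 -0.8 0.1 0"

```text
time_s: 3.92
tcp_pos: [0.6379, -0.0326, 0.1515]
eef_rot: [-179.9, 0.1, -83.4]
contact_force: [2.2, 8.0, -1.6]
gripper_width: 0.0002
```

```bash
python3 -c "
from h import *
where(); go(-22,90,145);go(-4,90,145);c=cap('wrist','w2.png')"
```

```text
t 3.92 tips locker [-21.3 118.  143.5] F [-7.7  3.1 -1.6] w 0.0002 [ 15.  21. -11.  -0. -59.  -8.]
go (-22, 90, 145) [-0.06  2.8  -0.16] turn -0.005
go (-4, 90, 145) [ 1.74  2.79 -0.16] turn -0.005
```

View pics/w2.png

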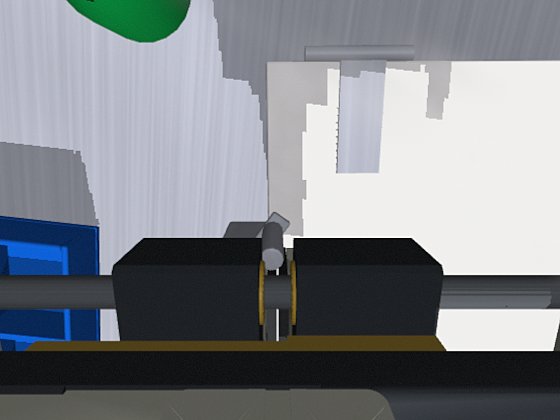

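The peg (270,250) sits against the fingertips and the arm points diagonally outward, so the latch is about 1 rad round. Next I push from the near side.

Emit:
drive_tool --plan "-0.6 0.6 -0.1 0; -0.6 2 -0.1 0; -0.4 3 -0.1 0; 0.8 3.2 -0.1 0; 1.7 3.2 -0.1 0; 1.7 3.2 -0.1 0"

```text
time_s: 4.72
tcp_pos: [0.607, -0.0552, 0.1525]
eef_rot: [-180.0, -0.0, -83.5]
contact_force: [0.1, 0.4, -0.3]
gripper_width: 0.0005
```

```bash
python3 -c "
from h import *
where(); go(-4,128,145)"
```

```text
t 4.72 tips locker [ -2.5  84.7 144.5] F [-0.4  0.1 -0.3] w 0.0005 [ 13.  18. -14.   0. -58.  -7.]
go (-4, 128, 145) [-0.18 -4.33 -0.05] turn -0.007
```

Emit:
drive_tool --plan "0 -0.7 0 0; 0 -1.2 0 0; 0 -1.7 0 0; -0.1 -2.2 0 0; -0.1 -2.7 0 0; -0.1 -3.2 0 0; -0.2 -3.7 0 0; -0.2 -4.1 0 0"

```text
time_s: 5.72
tcp_pos: [0.6476, -0.047, 0.1524]
eef_rot: [180.0, 0.0, -83.4]
contact_force: [-2.8, -0.4, -0.2]
gripper_width: 0.0007
```

```bash
python3 -c "
from h import *
where()"
```

```text
t 5.72 tips locker [ -5.8 125.9 144.4] F [ 0.  -2.8 -0.2] w 0.0007 [ 13.  22.  -9.  -0. -59.  -6.]
```

Emit:
drive_tool --plan "0 0.8 0 0; 0 0.8 -4 0; 0 0.8 -10 0; -4 1 -13 0; -9 4 -13 0; -13 8 -13 0; -15 12 -13 0; -15 12 -13 0"

```text
time_s: 6.72
tcp_pos: [0.5088, 0.089, 0.2839]
eef_rot: [-179.8, 0.1, -83.2]
contact_force: [-0.1, -0.3, 0.5]
gripper_width: 0.0008
```

```bash
python3 -c "
from h import *
where(); go(-120,0,250);go(-120,0,118)
a=cap('scene')['frame'][60:260,140:360];b=cap('top')['frame'][140:340,260:480]
cv2.imwrite('pics/c2.png',cv2.resize(np.hstack([a,b]),(800,364),interpolation=cv2.INTER_CUBIC)[:,:,::-1])"
```

```text
t 6.72 tips locker [-157.5    4.5  275.9] F [ 0.3 -0.2  0.5] w 0.0008 [ 32.   4. -15.  -0. -72. -25.]
go (-120, 0, 250) [3.75 0.45 2.58] turn -0.003
go (-120, 0, 118) [ 3.78  0.49 15.78] turn -0.003
```

View pics/c2.png

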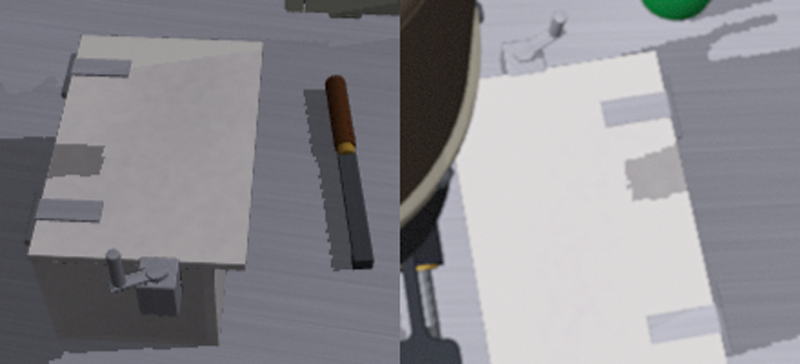

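The latch arm now points outward and clear of the lid: in the scene crop the peg is at (113,255) and the pivot at (155,270), with the arm off the lid edge. The tool only points down, so I will press the finger face lightly on the lip edge, raise it by friction, then push it over.

Emit:
drive_tool --plan "1 0.3 4 0; 2.5 0.5 9 0; 3.6 0.5 14 0; 3.8 0.5 17 0; 3.8 0.5 17.6 0; 3.8 0.5 17.6 0; 3.8 0.5 17.6 0"

```text
time_s: 7.7
tcp_pos: [0.5115, 0.0499, 0.108]
eef_rot: [-179.9, 0.0, -83.4]
contact_force: [0.1, -0.5, 0.5]
gripper_width: 0.0002
```

```bash
python3 -c "
from h import *
where(); go(-105,0,100)"
```

```text
t 7.7 tips locker [-118.4    2.4  100. ] F [0.5 0.  0.5] w 0.0002 [ 28.  12. -29.   0. -48. -21.]
go (-105, 0, 100) [ 1.34  0.23 -0.01] turn -0.005
```

Emit:
drive_tool --plan "0.6 0 0 0; 1.1 0 0 0; 1.3 0 0 0; 1.4 0 0 0; 1.45 0 0 0; 1.45 0 0 0"

```text
time_s: 8.45
tcp_pos: [0.5119, 0.0366, 0.107]
eef_rot: [-179.9, 0.1, -83.4]
contact_force: [-5.9, 10.6, 3.9]
gripper_width: 0.0004
```

```bash
python3 -c "
from h import *
where()"
```

```text
t 8.45 tips locker [-105.2    1.3   99. ] F [-11.2  -4.6   3.9] w 0.0004 [ 26.  13. -29.  -0. -48. -19.]
```

Emit:
drive_tool --plan "-0.05 0 0 0; -0.05 0 -0.2 0; -0.05 0 -0.5 0; -0.05 0 -0.8 0; -0.05 0 -1 0"

```text
time_s: 9.07
tcp_pos: [0.5119, 0.0363, 0.1166]
eef_rot: [-180.0, 0.1, -83.4]
contact_force: [-1.4, 5.3, -1.2]
gripper_width: 0.0003
```

```bash
python3 -c "
from h import *
where();a=cap('scene')['frame'][60:260,140:360];b=cap('wrist')['frame']
cv2.imwrite('pics/c3.png',np.hstack([cv2.resize(a,(400,364),interpolation=cv2.INTER_CUBIC),cv2.resize(b,(400,364))])[:,:,::-1])"
```

```text
t 9.07 tips locker [-104.9    1.2  108.6] F [-5.4 -0.8 -1.2] w 0.0003 [ 26.  12. -29.  -0. -49. -19.]
```

View pics/c3.png

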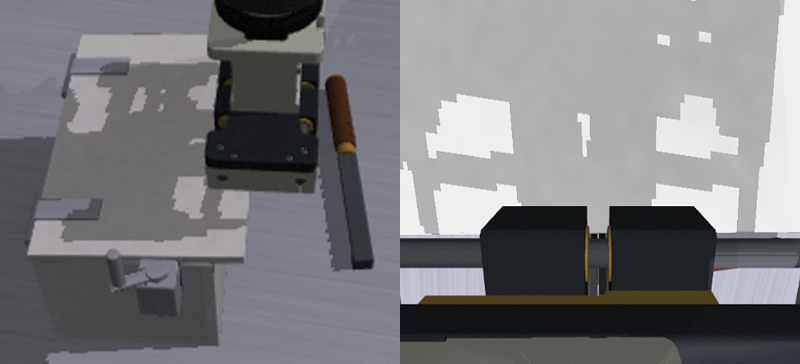

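The lid's front corner in the scene view has risen (from about (245,268) to (243,262)), and the force shows about 1.2 N of lift. I carry on along the arc.

Emit:
drive_tool --plan "0.02 0 -0.5 0; 0.06 0 -1 0; 0.12 0 -1.5 0; 0.18 0 -2 0; 0.27 0 -2.5 0; 0.37 0 -3 0; 0.48 0 -3.5 0; 0.6 0 -4 0"

```text
time_s: 10.18
tcp_pos: [0.5124, 0.0292, 0.1568]
eef_rot: [180.0, -0.0, -83.4]
contact_force: [0.8, 1.0, -0.9]
gripper_width: 0.0001
```

```bash
python3 -c "
from h import *
where();a=cap('scene')['frame'][60:260,140:360]
cv2.imwrite('pics/c4.png',cv2.resize(a,(400,364),interpolation=cv2.INTER_CUBIC)[:,:,::-1])"
```

```text
t 10.18 tips locker [-97.7   0.8 148.8] F [-0.9  0.9 -0.9] w 0.0001 [ 25.   9. -26.   0. -55. -19.]
```

View pics/c4.png

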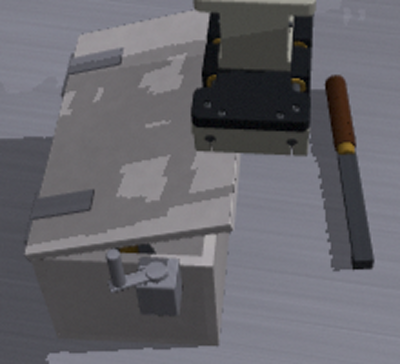

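The lid is up about 0.29 rad: its edge is visibly tilted, with the front corner at (232,230). I keep going, pushing mainly sideways.

Emit:
drive_tool --plan "0.4 0 -0.6 0; 0.8 0 -1.4 0; 1.35 0 -2.5 0; 1.9 0 -3.6 0; 2.6 0 -4.6 0; 3.4 0 -5.7 0; 4.2 0 -6.6 0; 5.1 0 -7.5 0"

```text
time_s: 11.22
tcp_pos: [0.5188, -0.0209, 0.2326]
eef_rot: [-179.9, 0.0, -83.4]
contact_force: [1.5, 3.3, 1.5]
gripper_width: 0.0005
```

```bash
python3 -c "
from h import *
where();a=cap('scene')['frame'][20:260,100:364]
cv2.imwrite('pics/c5.png',cv2.resize(a,(400,364),interpolation=cv2.INTER_CUBIC)[:,:,::-1])"
```

```text
t 11.22 tips locker [-47.2   1.2 224.6] F [-3.1  1.9  1.5] w 0.0005 [ 19.   6. -19.  -0. -65. -13.]
```

View pics/c5.png

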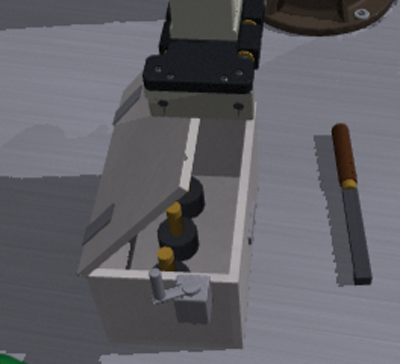

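The lid is open to about 0.86 rad, showing the box inside, and the finger is still on its edge. I continue past upright.

Emit:
drive_tool --plan "1 0 -0.8 0; 2 0 -1.4 0; 3 0 -2 0; 4.1 0 -2.6 0; 5.3 0 -3 0; 6.4 0 -3.4 0; 7.6 0 -3.7 0; 8.8 0 -3.9 0"

```text
time_s: 12.28
tcp_pos: [0.5285, -0.1094, 0.2707]
eef_rot: [180.0, -0.0, -83.4]
contact_force: [-0.5, 0.1, -0.0]
gripper_width: 0.0002
```

```bash
python3 -c "
from h import *
where()"
```

```text
t 12.28 tips locker [4.180e+01 2.000e-01 2.627e+02] F [-0.1 -0.5 -0. ] w 0.0002 [  9.   6. -13.   0. -70.  -3.]
```

Emit:
drive_tool --plan "0.8 0 0 0; 1.6 0 0 0; 2.2 0 0 0; 2.8 0 0 0; 3.4 0 0 0; 4 0 0 0; 4.5 0 0 0; 4.5 0 0 0"

```text
time_s: 13.28
tcp_pos: [0.5337, -0.1535, 0.2705]
eef_rot: [180.0, -0.0, -83.4]
contact_force: [0.3, 0.2, 0.2]
gripper_width: 0.0
```

```bash
python3 -c "
from h import *
where();a=cap('scene')['frame'][20:260,60:324]
cv2.imwrite('pics/c6.png',cv2.resize(a,(400,364),interpolation=cv2.INTER_CUBIC)[:,:,::-1])"
```

```text
t 13.28 tips locker [ 86.2  -0.  262.5] F [-0.2  0.4  0.2] w 0.0 [  4.   8. -11.   0. -71.   2.]
```

View pics/c6.png

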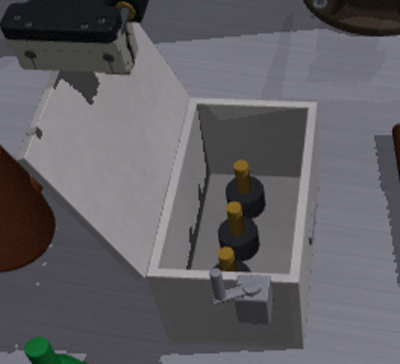

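The lid leans back past the hinge and its underside is visible. I retreat to the left and up, then check.

Emit:
drive_tool --plan "-2 0 0 0; -5 0 -1 0; -9 0 -3 0; -13 0 -5 0; -17 3 -6 0; -20 6 -6 0; -20 6 -6 0; -20 6 -6 0"

```text
time_s: 14.32
tcp_pos: [0.4513, 0.0388, 0.3309]
eef_rot: [-180.0, 0.0, -83.4]
contact_force: [0.6, -0.7, -0.1]
gripper_width: 0.0006
```

```bash
python3 -c "
from h import *
where();a=cap('scene','f.png');b0=cv2.imread('pics/s1.png')[:,:,::-1]
m=np.abs(a['frame'].astype(int)-b0).max(2)
# things left of/away: bottle, tray, pot, file regions
for n,(u,v,w,h) in dict(bottle=(75,235,65,85),tray=(210,335,225,85),file=(318,98,28,110),pot=(0,100,100,95)).items(): print(n,(m[v:v+h,u:u+w]>40).mean())
print('origin far-bottom box corners pred',proj(a,[L(-70,120,0),L(70,120,0),L(-70,120,120)]))"
```

```text
t 14.32 tips locker [-114.6  -58.6  322.9] F [ 0.8  0.5 -0.1] w 0.0006 [ 30.  -4. -16.   0. -78. -23.]
bottle 0.009592760180995474
tray 0.0
file 0.0
pot 0.26957894736842103
origin far-bottom box corners pred [[259.04610205 250.89064132]
 [170.51605621 246.71417218]
 [255.76059996 207.05128772]]
```

View pics/f.png

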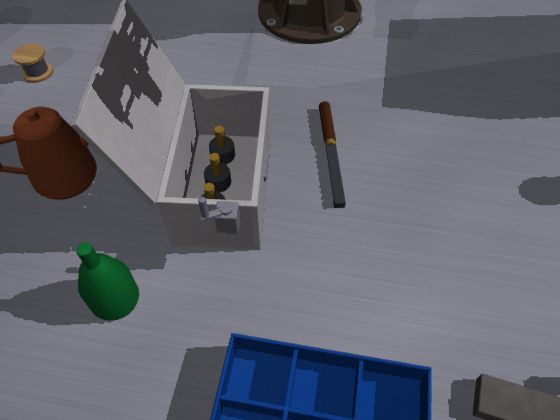

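The lid stands open against its stop, the latch is clear, and the pot, bottle, file and tray look unmoved. The box corner at (260,248) is where it was predicted.

```bash
python3 -c "
from h import *
print(r.close_job())"
```

```text
the job is handed in; nothing more can be done
None
```

The locker is open and the job is handed in at about 14.4 s of robot time. I pushed the latch peg round in two pushes, first sideways and then from the near side. By my geometry it ended at about 2.1 rad, and the last picture shows it well clear of the lid.

**How the lid was raised:** the drive only shifts the tool and turns it about its own axis, so it always points down and a fingertip could not hook under the lip. I pressed the shut fingers against the lip's front edge and raised it by friction to about 0.3 rad. From there I pushed it along its arc past upright, and it fell to its stop.

**Last checks:**
- **Lid and arm:** the final picture shows the lid leaning back past the hinge. The arm is well clear, with force readings under 1 N, about the sensor's noise.
- **Locker:** its lower front corner is at pixel (260,248), against (259,251) predicted from the first measurement. That puts any shift at a few millimetres at most.
- **Other things:** the tray and file areas are identical to the first picture and the bottle area nearly so.
- **Pot:** its area differs in 27% of pixels. I put this down to the opened lid and its shadow covering part of it; the pot looks in place.
- **Forces:** the largest reading was about 12 to 13 N, on first contact with the lip. That was firmer than I intended, so I eased off before lifting.

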